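# Stack two bonded parts on their jigs and weight them for curing

### The arm

A 6-joint arm with a two-finger parallel gripper is mounted at the origin on the work surface. World frame = base frame: x ahead of the robot, y to its left, z up, the work surface at z = 0. Lengths are in mm, angles in rad, forces in N, time in s.
With the tool pointing down it reaches from about 300 to 875 mm from the base axis. Payload 4.2 kg.
Tool frame: the origin (TCP) lies midway between the tips of the shut fingers; the grasp point (between the pads) lies 19 mm behind it; z points along the fingers, y is the line along which they close (so a half turn about z gives the same grasp; the last joint's range is limited). The gripper opens to 85 mm and grips with 20 to 120 N. Pads are 22 mm wide; open, the fingers measure 114 mm over their backs; the gripper's body (76 mm by 85 mm) begins 54 mm behind the grasp point. The pads swing forward as they close: fully open they stand 13 mm farther back than shut.
Start: joints at [-1.344, 0.32, 1.565, -0, 1.257, -0.02], TCP at [140.476, -557.591, 231.338] pointing down, gripper open.
Joint ranges: [-3.11, 3.11], [-0.84, 2.01], [0.21, 2.61], [-1.34, 4.49], [0.05, 2.63], [-2.56, 2.56]. Speed limits (rad/s): [2.57, 2.57, 3.14, 3.14, 3.14, 3.14].

### API

Orientations are given as a rotation vector (axis times angle).
In Python, from plant import env gives the robot as it stands.
- The arm moves only by the shell command python3 jog.py FILE [FORCE], which reads ROWS from the file FILE. ROWS is 1 to 5 rows, parted by a bar, with the numbers parted by commas; each row has 5 numbers: the finger opening in mm, then dx, dy, dz in mm, then a turn about the tool's z in rad; each row is the pose to reach, as a shift and turn from the pose commanded when the command began, along the tool's axes at that moment; what a row does not reach only later rows make up. A row lasts 1/8 s, in which the tool goes at most 62.5 mm and 0.188 rad, less where a joint would pass 70% of its speed; a pose out of reach is approached as far as the arm can. The fingers move at their own pace and stop on an object; FORCE is the grip in N (left out, the last holds). Time passes only in rows, so rows that do not move let the fingers close. It prints the time, the measured TCP pose, the force, the opening and the grip force at its end. Input that does not fit is refused with a message, and nothing moves.
- env.state(): the state, without advancing time (a new reading comes with each control period).
- env.camera(name): name is "scene" or "side" or "wrist"; returns a dict with "color" (480x640x3 uint8, red, green, blue), "K" (3x3 intrinsics, pixels), "camera_from_world" (4x4, takes a point from world to camera coordinates); the wrist camera has in their place "hand_eye" (4x4, takes a point from camera to tool coordinates, whose origin is the TCP and whose axes are the flange's). Camera axes: x right, y down, z forward; pixel columns grow to the right and rows downward; lengths in mm; the calibration is good to about 2 mm. A picture is of the moment at which its call begins: read the wrist's pose just before it. There is no depth.
- env.sign_off(): hands the job in; it is judged then, once.
The state is a dict: "time": time; "joints": joint angles; "joint_velocities": joint speeds; "joint_torque": joint torques, N m; "tcp_pos": TCP position; "orientation": TCP orientation; "contact_force": force on the tool from outside, world axes, zero at the start; "ft_torque": the same for the moment, N m; "width": finger opening in mm; "finger_force": force on a finger pad.
Only numpy, scipy, OpenCV 4.12 (cv2) and the standard library are available. Lean on these libraries where they do the work, as an engineer would, in place of code of your own. Each camera call takes 0.05 s, during which the arm holds its last target. There are 200 camera calls.

### The job

Set up the two glue-ups for curing, in this order: lay the white flange, boss up, in the middle of the round jig; stand the black tube over the flange's boss, fully down; lay the black panel in the middle of the rectangular jig, squared up with it lengthwise. Only then put the weights on, gently: first the round weight centred on top of the tube, last the steel block centred on the panel and lengthwise with it. Leave the bottle and the cup where they stand.

Things in the scene. Friction and masses are not known exactly. Their poses are not given: they have to be found in the camera images.
- round_jig: Round aluminium jig base, a flat-topped disc 94 mm in diameter and 15 mm high, fixed to the bench. Origin: centre of its underside; z up.
- flat_jig: Rectangular aluminium jig base, flat-topped, 106 mm long (its x axis) by 78 mm wide (its y axis) by 15 mm high, fixed to the bench. Origin: centre of its underside; z up.
- flange: Loose white plastic end flange: a disc 60 mm in diameter and 14 mm thick with a low tapered boss in the middle of its top (30 mm across at its foot, 18 mm across at its flat top, 10 mm high). It lies boss up. About 70 g. Origin: centre of its underside; z up.
- tube: Loose short black carbon tube standing on end, open at both ends: outer diameter 52 mm, inner diameter 44 mm, 50 mm high, about 45 g. Seen from above it is a black ring. It goes loosely over the flange's boss and rests on the flange's disc, 14 mm above the flange's underside. Origin: centre of its underside; z up.
- panel: Loose flat black carbon panel, 84 mm long (its x axis) by 54 mm wide (its y axis) by 10 mm thick, lying flat, about 70 g. Origin: centre of its underside; z up.
- round_weight: Loose round steel weight, 58 mm in diameter and 24 mm high, with an upright dark grip knob in the middle of its top, 24 mm in diameter and 26 mm high (50 mm in all). 0.44 to 0.66 kg. Origin: centre of its underside; z up.
- block_weight: Loose plain rectangular steel weight, 70 mm long (its x axis) by 44 mm wide (its y axis) by 26 mm high. 0.48 to 0.72 kg. Origin: centre of its underside; z up.
- bottle: White plastic bottle, 60 mm in diameter and 160 mm high, standing loose near the work; a bystander. Origin: centre of its underside; z up.
- cup: White paper mixing cup, 72 mm across its rim and 75 mm high, standing loose near the work; a bystander. Origin: centre of its underside; z up.

How it is judged (in metres and radians):
On the way, in this order (a step that is already met when the one before it is completed fails the run):
1. the flange lies on the round jig and is released (horizontal distance between flange and round_jig below 0.01 m and z of flange in the frame of round_jig between 0.012 and 0.018 m and angle between flange's own z axis and vertical below 0.1 rad and contact force between the fingers and flange below 0.3 N and linear speed of flange below 0.03 m/s), for 0.2 s.
2. the tube stands over the flange's boss and is released (horizontal distance between tube and flange below 0.01 m and z of tube in the frame of flange between 0.011 and 0.017 m and angle between tube's own z axis and vertical below 0.1 rad and contact force between the fingers and tube below 0.3 N and linear speed of tube below 0.03 m/s), for 0.2 s.
3. the panel lies square on the flat jig and is released (horizontal distance between panel and flat_jig below 0.01 m and z of panel in the frame of flat_jig between 0.012 and 0.018 m and angle between panel's own z axis and vertical below 0.1 rad and angle between the x axis of panel and the x axis of flat_jig, either way round below 0.17 rad and contact force between the fingers and panel below 0.3 N and linear speed of panel below 0.03 m/s), for 0.2 s.
4. the round weight sits on the tube and is released (horizontal distance between round_weight and tube below 0.01 m and z of round_weight in the frame of tube between 0.047 and 0.053 m and angle between round_weight's own z axis and vertical below 0.1 rad and contact force between the fingers and round_weight below 0.3 N and linear speed of round_weight below 0.03 m/s), for 0.2 s.
5. the block weight lies on the panel and is released (horizontal distance between block_weight and panel below 0.01 m and z of block_weight in the frame of panel between 0.007 and 0.013 m and angle between block_weight's own z axis and vertical below 0.1 rad and angle between the x axis of block_weight and the x axis of panel, either way round below 0.2 rad and contact force between the fingers and block_weight below 0.3 N and linear speed of block_weight below 0.03 m/s), for 0.2 s.
At the end, for the whole second after the job is handed in: Flange on round jig, tube on flange, round weight on tube, panel on flat jig, block on panel: each centred within 10 mm, seated within 3 mm in height, upright within 0.1 rad; panel within 0.17 rad of the jig, block within 0.2 rad of the panel; all released and at rest (horizontal distance between flange and round_jig below 0.01 m and z of flange in the frame of round_jig between 0.012 and 0.018 m and angle between each of flange, tube, panel, round_weight, block_weight's own z axis and vertical below 0.1 rad and linear speed of each of flange, tube, panel, round_weight, block_weight below 0.02 m/s and angular speed of each of flange, tube, panel, round_weight, block_weight below 0.2 rad/s and horizontal distance between tube and flange below 0.01 m and z of tube in the frame of flange between 0.011 and 0.017 m and horizontal distance between panel and flat_jig below 0.01 m and z of panel in the frame of flat_jig between 0.012 and 0.018 m and angle between the x axis of panel and the x axis of flat_jig, either way round below 0.17 rad and horizontal distance between round_weight and tube below 0.01 m and z of round_weight in the frame of tube between 0.047 and 0.053 m and horizontal distance between block_weight and panel below 0.01 m and z of block_weight in the frame of panel between 0.007 and 0.013 m and angle between the x axis of block_weight and the x axis of panel, either way round below 0.2 rad); the robot touches nothing.
It fails at once if the white bottle is pushed more than 30 mm or tipped over (distance of bottle from where it was at the start of the episode above 0.03 m or angle between bottle's own z axis and vertical above 0.4 rad).
It fails at once if the mixing cup is pushed more than 30 mm or tipped over (distance of cup from where it was at the start of the episode above 0.03 m or angle between cup's own z axis and vertical above 0.4 rad).
It fails at once if a weight is dropped or rammed onto the work (more than 60 N) (contact force between round_weight and tube above 60 N or contact force between block_weight and panel above 60 N).
It also fails if it takes over 133 s, if anything falls off the work surface, if the arm or the gripper's body presses on something with over 40 N, if the wrist force passes 120 N, or if a joint passes its speed limit or range.

## Working session

There is one attempt and no reset: what is moved stays moved. The work goes in short steps, Python scripts to look and compute and a shell command to move; the robot and the scene stay as the last step left them, time stands still between calls to the robot, and variables do not carry over. Pictures are saved under pics/ and viewed, at most 14 in all, crops included, and the job is handed in when it is done.

```bash
mkdir -p pics; ls
python3 - <<'E'
from plant import env
import cv2,numpy as np
s=env.state();print(s)
for n in("scene","side","wrist"):
    c=env.camera(n);cv2.imwrite(f"pics/{n}0.png",c["color"][:,:,::-1]);print(n,c["K"].tolist(),np.round(c.get("camera_from_world",c.get("hand_eye")),3).tolist())
E
```

```text
jog.py
pics
plant.py
{'time': 0.0, 'joints': array([-1.34402219e+00,  3.20290574e-01,  1.56568585e+00,  3.31051417e-05,
        1.25738128e+00, -1.99672711e-02]), 'joint_velocities': array([-0.00044207, -0.00052743, -0.00173644,  0.00160121, -0.0001468 ,
       -0.00090142]), 'joint_torque': array([ 1.11251025e-03, -4.15518951e+01, -2.34158903e+01,  2.36749693e-04,
        8.13629682e-03,  6.57354789e-06]), 'tcp_pos': array([ 140.3628282 , -557.11442654,  230.48036512]), 'orientation': array([-3.11597138e+00, -3.86365669e-01,  2.36857152e-04]), 'contact_force': array([-0.3592381 ,  0.32667603, -0.34796491]), 'ft_torque': array([ 0.01089327, -0.02244097,  0.02925346]), 'finger_force': 0.0, 'width': 85.41777838046977}
scene [[484.01094968925634, 0.0, 321.07975113904314], [0.0, 484.01094968925634, 233.10282384016887], [0.0, 0.0, 1.0]] [[-0.044, 0.999, 0.009, 24.453], [0.654, 0.035, -0.755, -315.207], [-0.755, -0.027, -0.655, 1477.028], [0.0, 0.0, 0.0, 1.0]]
side [[441.42664284919596, 0.0, 320.8500842991021], [0.0, 441.42664284919596, 238.97262277629193], [0.0, 0.0, 1.0]] [[-0.694, -0.72, 0.005, 364.474], [-0.491, 0.469, -0.734, 319.431], [0.526, -0.512, -0.679, 739.755], [0.0, 0.0, 0.0, 1.0]]
wrist [[344.9974492751151, 0.0, 318.24403132998964], [0.0, 344.9974492751151, 233.36194507680764], [0.0, 0.0, 1.0]] [[-0.0, -0.965, -0.261, 65.527], [1.0, 0.0, -0.001, -0.179], [0.001, -0.261, 0.965, -142.905], [0.0, 0.0, 0.0, 1.0]]
```

View pics/scene0.png

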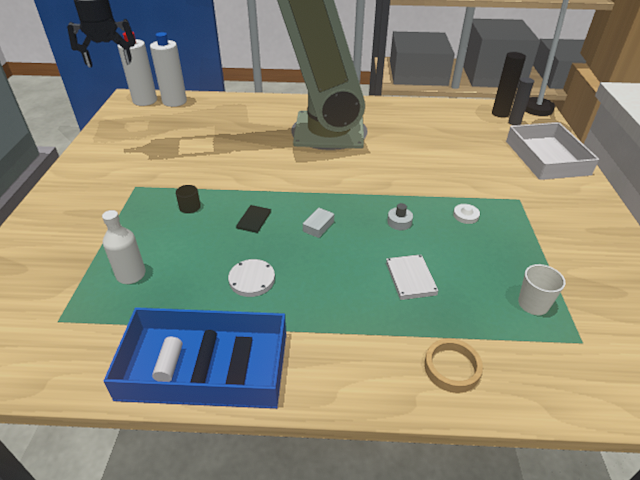

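View pics/side0.png

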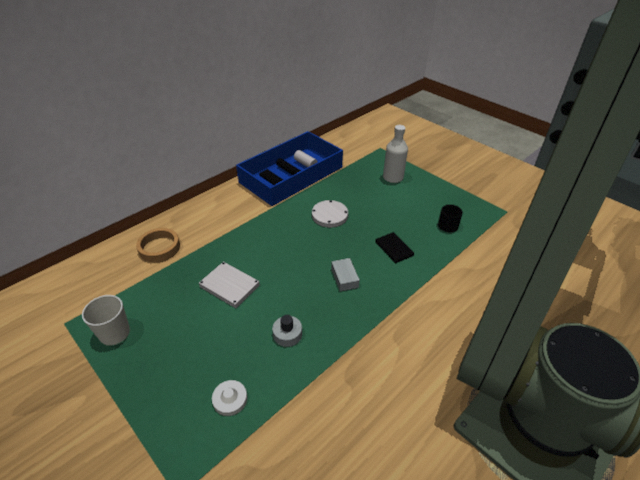

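View pics/wrist0.png

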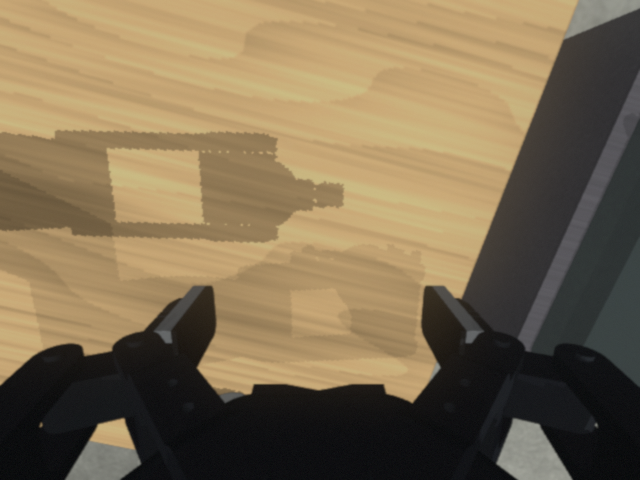

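The scene view shows, in pixels: tube (188,199), panel (254,218), block (318,222), round weight (400,217), flange (466,213), round jig (252,277), flat jig (412,276), bottle (125,255) and cup (540,290). The side view shows the same items. The wrist view shows only wood for now.

```bash
cat > h.py <<'E'
import numpy as np,cv2
from plant import env
from scipy.spatial.transform import Rotation as R
def grab(n,save=None):
    s=env.state();c=env.camera(n)
    if n=="wrist":
        T=np.eye(4);T[:3,:3]=R.from_rotvec(s["orientation"]).as_matrix();T[:3,3]=s["tcp_pos"];W=T@c["hand_eye"]
    else: W=np.linalg.inv(c["camera_from_world"])
    if save: cv2.imwrite(f"pics/{save}.png",c["color"][:,:,::-1])
    return c["color"],c["K"],W
def cast(px,K,W,z):
    px=np.atleast_2d(px).astype(float)
    d=np.c_[px,np.ones(len(px))]@np.linalg.inv(K).T@W[:3,:3].T
    o=W[:3,3];return (o+d*((z-o[2])/d[:,2])[:,None])[:,:2]
def blobs(m,amin=60):
    n,l,st,ce=cv2.connectedComponentsWithStats(m.astype(np.uint8));return [(st[i],ce[i],l==i) for i in range(1,n) if st[i][4]>=amin]
def nongreen(im):
    h=cv2.cvtColor(im,cv2.COLOR_RGB2HSV).astype(int);return ~((h[...,0]>60)&(h[...,0]<100)&(h[...,1]>90)&(h[...,2]>20))
def togo(p,dz=None):
    "shift in tool axes from measured TCP to world point p (mm)"
    s=env.state();return R.from_rotvec(s["orientation"]).as_matrix().T@(np.array(p)-s["tcp_pos"])
E
python3 - <<'E'
from h import *
Z=dict(tube=25,panel=5,block=13,rw=25,flange=9,rj=8,fj=8,bottle=80,cup=37)
S=dict(scene=dict(tube=(188,199),panel=(254,218),block=(318,222),rw=(400,217),flange=(466,213),rj=(252,277),fj=(412,276),bottle=(125,255),cup=(540,290)),
side=dict(tube=(450,218),panel=(394,247),block=(345,274),rw=(287,331),flange=(229,398),rj=(330,213),fj=(229,283),bottle=(395,165),cup=(107,320)))
for n in S:
    im,K,W=grab(n);B=blobs(nongreen(im))
    for k,p in S[n].items():
        b=[x for x in B if x[2][p[1],p[0]]]
        if b: print(n,k,b[0][0].tolist(),cast(b[0][1],K,W,Z[k]).round(0).tolist())
E
```

```text
scene tube [0, 0, 640, 480, 251346] [[515.0, -12.0]]
scene panel [236, 205, 35, 28, 609] [[443.0, -165.0]]
scene block [302, 207, 33, 31, 667] [[459.0, -11.0]]
scene rw [387, 202, 27, 29, 577] [[445.0, 177.0]]
scene flange [452, 203, 28, 21, 468] [[401.0, 340.0]]
scene rj [228, 259, 47, 38, 1465] [[638.0, -140.0]]
scene fj [385, 254, 54, 46, 1738] [[619.0, 189.0]]
scene bottle [0, 0, 640, 480, 251346] [[578.0, -9.0]]
scene cup [0, 0, 640, 480, 251346] [[529.0, -11.0]]
side tube [438, 205, 24, 28, 499] [[404.0, -331.0]]
side panel [376, 233, 38, 30, 604] [[444.0, -166.0]]
side block [331, 258, 29, 34, 709] [[461.0, -12.0]]
side rw [272, 315, 31, 32, 791] [[429.0, 184.0]]
side flange [211, 380, 37, 36, 1051] [[401.0, 342.0]]
side rj [311, 200, 38, 28, 858] [[639.0, -141.0]]
side fj [198, 261, 62, 48, 1640] [[618.0, 189.0]]
side bottle [0, 0, 640, 480, 243739] [[553.0, -59.0]]
side cup [0, 0, 640, 480, 243739] [[588.0, -96.0]]
```

```bash
python3 - <<'E'
from h import *
# orientations/centres of rectangular things by top-face outline
for n,S in dict(scene=dict(panel=(254,218,10),fj=(412,276,15),block=(318,222,26)),side=dict(panel=(394,247,10),fj=(229,283,15),block=(345,274,26))).items():
    im,K,W=grab(n)
    for k,(u,v,z) in S.items():
        b=[x for x in blobs(nongreen(im)) if x[2][v,u]][0]
        c=cv2.findContours(b[2].astype(np.uint8),0,cv2.CHAIN_APPROX_NONE)[0][0][:,0]
        print(n,k,cv2.minAreaRect(cast(c,K,W,z).astype(np.float32)))
im,K,W=grab("scene");print("bottle base",cast((128,278),K,W,0),"cup",cast((540,306),K,W,0))
E
echo '85,55,-40,0,0.1 | 85,110,-80,0,0.2 | 85,165,-120,0,0.244 | 85,210,-155,0,0.244 | 85,250,-185,0,0.244' > mv.in && python3 jog.py mv.in
echo '85,41,-48,0,0 | 85,82,-97,0,0 | 85,82,-157,0,0 | 85,82,-217,0,0 | 85,80,-277,0,0' > mv.in && python3 jog.py mv.in
echo '85,0,-60,20,0 | 85,-5,-120,40,0 | 85,-10,-180,60,0 | 85,-15,-240,80,0 | 85,-18,-300,80,0' > mv.in && python3 jog.py mv.in
echo '85,0,-60,0,0 | 85,0,-120,0,0 | 85,0,-180,0,0 | 85,0,-180,0,0' > mv.in && python3 jog.py mv.in
```

```text
scene panel ((447.594482421875, -163.3922882080078), (58.11957550048828, 92.39844512939453), 76.13054656982422)
scene fj ((621.951416015625, 186.7637939453125), (120.53382873535156, 85.06129455566406), 12.034119606018066)
scene block ((472.8206481933594, -9.353771209716797), (60.02334213256836, 96.2315673828125), 61.32027053833008)
side panel ((442.6940612792969, -162.44338989257812), (57.264522552490234, 87.86615753173828), 74.63836669921875)
side fj ((614.6547241210938, 190.32630920410156), (116.89545440673828, 87.50904846191406), 12.002906799316406)
side block ((454.3258056640625, -4.036384582519531), (51.895206451416016, 91.73143005371094), 61.009788513183594)
bottle base [[ 645.02431454 -395.82492231]] cup [[677.505993   437.05102605]]
time: 1.02
tcp_pos: [338.7, -315.5, 231.6]
orientation: [3.141, 0.004, 0.001]
contact_force: [1.0, 0.0, -0.0]
width: 85.0
finger_force: 0.0
time: 1.65
tcp_pos: [416.9, -38.0, 231.5]
orientation: [3.142, 0.004, 0.001]
contact_force: [1.3, -0.1, 0.1]
width: 85.6
finger_force: 0.0
time: 2.28
tcp_pos: [396.9, 260.4, 150.1]
orientation: [3.14, 0.005, -0.003]
contact_force: [0.9, -0.2, 1.0]
width: 84.6
finger_force: 0.0
time: 2.78
tcp_pos: [397.4, 442.9, 150.8]
orientation: [-3.14, -0.011, -0.001]
contact_force: [0.4, -1.4, 0.8]
width: 84.9
finger_force: 0.0
```

```bash
echo '85,2,50,0,0 | 85,4,101,0,0 | 85,4,101,0,0' > mv.in && python3 jog.py mv.in
python3 - <<'E'
from h import *
im,K,W=grab("wrist","w_fl");h=cv2.cvtColor(im,cv2.COLOR_RGB2HSV)
for st,ce,m in blobs((h[...,1]<60)&(h[...,2]>120),400): print(st.tolist(),ce.round(1),cast(ce,K,W,12))
E
```

```text
time: 3.15
tcp_pos: [401.2, 334.1, 151.3]
orientation: [3.139, -0.002, -0.002]
contact_force: [-0.2, 0.5, 1.2]
width: 85.2
finger_force: 0.0
[478, 147, 75, 74, 2989] [509.8 181.7] [[433.55421131 178.09425314]]
[273, 186, 73, 72, 4081] [308.7 222. ] [[400.07385753 342.26158904]]
```

View pics/w_fl.png

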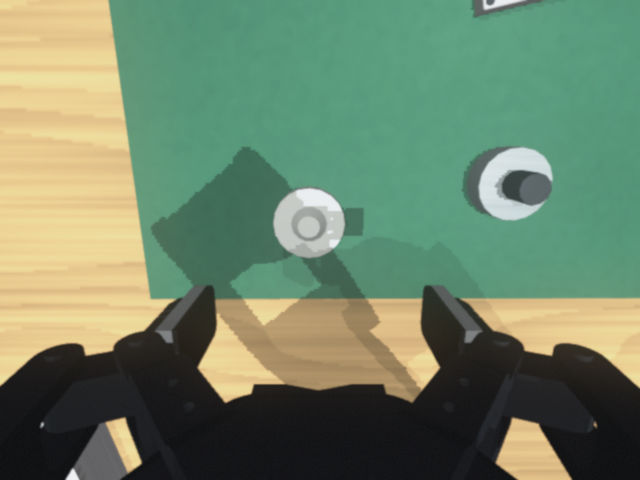

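The wrist view shows the flange at (309,222), which casts to (400,342) and agrees with the other views. The round weight is at right, near (525,185).

```bash
echo '85,0,0,0,0 | 85,0,0,0,0' > mv.in && python3 jog.py mv.in | sed -n 2p
python3 - <<'E'
from h import *
im,K,W=grab("wrist");h=cv2.cvtColor(im,cv2.COLOR_RGB2HSV)
for st,ce,m in blobs((h[...,1]<60)&(h[...,2]>120),400): print(st.tolist(),ce.round(1),cast(ce,K,W,12))
print(togo((400.5,342,2)).round(1))
E
```

```text
tcp_pos: [402.1, 338.9, 151.3]
[484, 149, 75, 74, 2966] [516.2 184.1] [[433.54278333 177.99762405]]
[279, 188, 73, 72, 4073] [314.7 223.4] [[400.00668889 342.31077114]]
[ -1.5  -3.1 149.2]
```

```bash
echo '85,-2,-3,40,0 | 85,-2,-3,80,0 | 85,-2,-3,115,0 | 85,-2,-3,135,0 | 85,-2,-3,149,0' > mv.in && python3 jog.py mv.in 30
echo '85,0,0,0,0 | 50,0,0,0,0 | 50,0,0,0,0 | 50,0,0,0,0 | 50,0,0,0,0' > mv.in && python3 jog.py mv.in 30
echo '50,0,0,0,0 | 50,0,0,-10,0 | 50,0,0,-40,0 | 50,0,0,-70,0 | 50,0,0,-70,0' > mv.in && python3 jog.py mv.in
python3 -c "
from h import *
grab('wrist','w_fl2')"
```

```text
time: 4.12
tcp_pos: [399.6, 341.5, 1.1]
orientation: [3.141, 0.006, -0.001]
contact_force: [0.0, 0.1, 0.1]
width: 84.8
finger_force: 0.0
time: 4.75
tcp_pos: [400.5, 341.6, 3.6]
orientation: [-3.14, -0.004, -0.003]
contact_force: [-0.8, 0.6, 6.8]
width: 57.2
finger_force: 31.6
time: 5.38
tcp_pos: [401.3, 342.2, 74.8]
orientation: [-3.138, -0.004, -0.007]
contact_force: [-0.3, 0.3, -1.2]
width: 57.0
finger_force: 32.4
```

View pics/w_fl2.png

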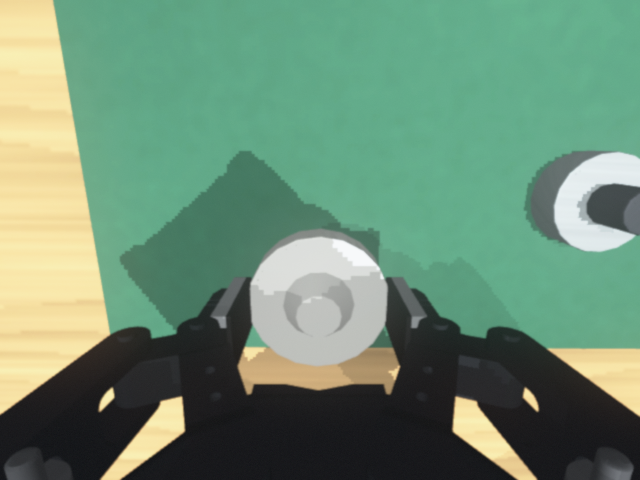

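The flange is held level, centred at about (318,297) between the pads. Next is the round jig.

```bash
echo '50,15,50,-40,0 | 50,33,105,-50,0 | 50,50,160,-50,0 | 50,68,215,-50,0 | 50,85,270,-50,0' > mv.in && python3 jog.py mv.in
echo '50,18,50,0,0 | 50,37,105,0,0 | 50,55,160,0,0 | 50,74,212,0,0 | 50,74,212,0,0' > mv.in && python3 jog.py mv.in
echo '50,0,0,0,0 | 50,0,0,0,0' > mv.in && python3 jog.py mv.in | sed -n 2p
cat >> h.py <<'E'
def ell(m,K,W,z):
    c=max(cv2.findContours(m.astype(np.uint8),0,cv2.CHAIN_APPROX_NONE)[0],key=len)[:,0]
    p=cast(c,K,W,z).astype(np.float32);return cv2.fitEllipse(p),cv2.minEnclosingCircle(p),cv2.minAreaRect(p)
E
python3 - <<'E'
from h import *
im,K,W=grab("wrist","w_rj");h=cv2.cvtColor(im,cv2.COLOR_RGB2HSV)
for st,ce,m in blobs((h[...,1]<60)&(h[...,2]>120),800): print(st.tolist(),ce.round(1),cast(ce,K,W,15),ell(m,K,W,15)[:2])
E
```

```text
time: 6.05
tcp_pos: [485.2, 69.4, 121.2]
orientation: [3.141, 0.004, -0.003]
contact_force: [0.4, 0.2, -0.6]
width: 57.0
finger_force: 32.8
time: 6.68
tcp_pos: [560.6, -143.8, 120.7]
orientation: [3.141, -0.003, -0.002]
contact_force: [-0.4, 0.4, -1.3]
width: 57.3
finger_force: 32.8
tcp_pos: [559.4, -139.1, 121.8]
[252, 48, 137, 144, 15368] [319.6 119.1] [[ 638.68681624 -139.27938778]] (((636.2242431640625, -139.20066833496094), (93.45610809326172, 93.55620574951172), 10.383204460144043), ((636.1807250976562, -139.23130798339844), 47.244625091552734))
[250, 230, 137, 136, 14781] [318.6 298.7] [[ 503.72802309 -139.15509193]] (((500.49835205078125, -139.0909881591797), (109.37026977539062, 116.50065612792969), 84.00885009765625), ((501.2076416015625, -138.78543090820312), 58.76904296875))
```

View pics/w_rj.png

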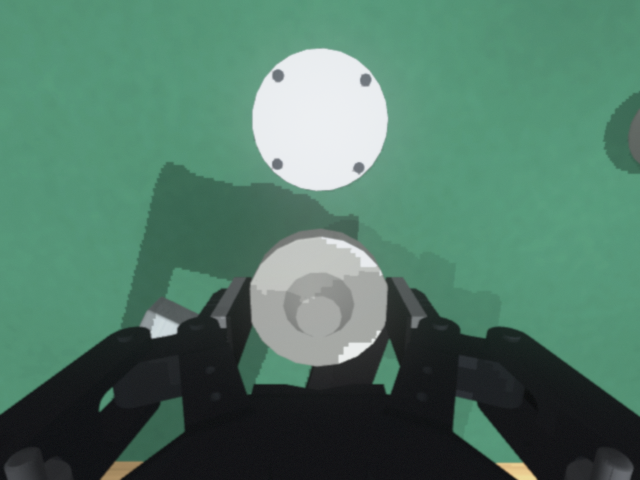

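The jig top is a clean disc at (320,119), diameter 93.5 mm, centred at (636.2,-139.2). Next I need the flange's offset in the hand.

Run:
```python
from h import *
im,K,W=grab("wrist");h=cv2.cvtColor(im,cv2.COLOR_RGB2HSV)
m=[b for b in blobs((h[...,1]<60)&(h[...,2]>100),800) if b[2][300,318]][0]
s=env.state();zb=s["tcp_pos"][2]-3.6
for z in(zb,zb+14): print(s["tcp_pos"],ell(m[2],K,W,z)[0])
# boss top
print("boss",cast((319,316),K,W,zb+24))
```

```text
[ 559.85302365 -139.18709297  122.23950182] ((552.8435668945312, -138.8649444580078), (64.36402130126953, 69.53462982177734), 90.67591094970703)
[ 559.85302365 -139.18709297  122.23950182] ((559.7781372070312, -138.85836791992188), (58.20323944091797, 62.87892532348633), 90.67591094970703)
boss [[ 558.47247081 -139.19231094]]
```

```bash
echo '50,50,0,30,0 | 50,77,0,60,0 | 50,77,0,85,0 | 50,77,0,97,0 | 50,77,0,97,0' > mv.in && python3 jog.py mv.in
echo '50,0,0,3,0 | 50,0,0,5,0 | 50,0,0,5,0' > mv.in && python3 jog.py mv.in
```

```text
time: 7.65
tcp_pos: [636.6, -139.6, 24.9]
orientation: [-3.141, -0.005, 0.003]
contact_force: [0.6, -0.0, 0.3]
width: 56.9
finger_force: 32.8
time: 8.02
tcp_pos: [637.4, -140.4, 20.8]
orientation: [3.141, 0.004, 0.001]
contact_force: [-0.2, 0.2, -1.9]
width: 57.2
finger_force: 32.8
```

```bash
echo '50,0,0,1,0 | 50,0,0,2,0 | 50,0,0,2,0' > mv.in && python3 jog.py mv.in
echo '64,0,0,0,0 | 70,0,0,0,0 | 85,0,0,0,0 | 85,0,0,0,0' > mv.in && python3 jog.py mv.in
echo '85,-20,0,-50,0 | 85,-77,0,-100,0 | 85,-77,0,-100,0 | 85,-77,0,-100,0' > mv.in && python3 jog.py mv.in
python3 - <<'E'
from h import *
im,K,W=grab("wrist","w_f3");h=cv2.cvtColor(im,cv2.COLOR_RGB2HSV)
for st,ce,m in blobs((h[...,1]<60)&(h[...,2]>100),800): print(st.tolist(),ce.round(1),ell(m,K,W,29)[:2])
E
```

```text
time: 8.4
tcp_pos: [637.4, -140.3, 18.7]
orientation: [3.141, 0.004, 0.001]
contact_force: [-1.1, 0.0, 2.3]
width: 57.1
finger_force: 33.1
time: 8.9
tcp_pos: [637.2, -140.3, 18.3]
orientation: [3.142, 0.004, -0.0]
contact_force: [0.4, -0.1, -0.4]
width: 85.0
finger_force: 0.0
time: 9.4
tcp_pos: [560.4, -140.6, 118.9]
orientation: [3.141, 0.004, 0.003]
contact_force: [0.7, 0.3, -0.6]
width: 85.1
finger_force: 0.0
[249, 49, 138, 145, 15653] [316.9 121.1] (((635.6217041015625, -139.2847137451172), (88.15076446533203, 88.21726989746094), 79.57904052734375), ((635.6134643554688, -139.3001708984375), 44.494537353515625))
```

View pics/w_f3.png

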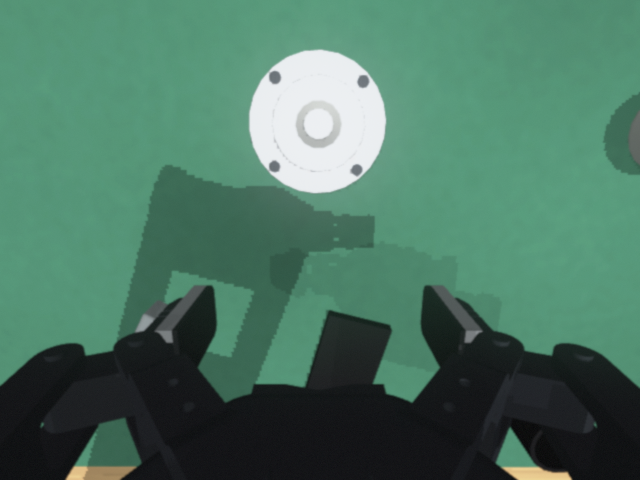

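The flange lies flat on the jig. The boss shows as a grey annulus with a white top at (319,124), concentric with the jig disc. Now the tube.

```bash
python3 - <<'E'
from h import *
im,K,W=grab("wrist");g=im[90:160,285:355].mean(2)
m=np.zeros(im.shape[:2],bool);m[90:160,285:355]=(g>60)&(g<205)
for st,ce,b in blobs(m,100):
    print(st.tolist(),ce,cast(ce,K,W,34),ell(b,K,W,29)[0])
E
echo '85,-40,48,0,0 | 85,-80,96,-10,0 | 85,-120,144,-20,0 | 85,-160,191,-31,0 | 85,-160,191,-31,0' > mv.in && python3 jog.py mv.in
echo '85,0,0,0,0 | 85,0,0,0,0' > mv.in && python3 jog.py mv.in|sed -n 2p
python3 - <<'E'
from h import *
im,K,W=grab("wrist","w_t");h=cv2.cvtColor(im,cv2.COLOR_RGB2HSV)
m=(h[...,2]<60);m[280:]=0
for st,ce,m in blobs(m,400): print(st.tolist(),ce.round(1),ell(m,K,W,50)[:2])
E
```

```text
[296, 108, 45, 40, 601] [315.74708819 132.83194676] [[ 630.62514767 -138.43373753]] ((635.0331420898438, -139.734130859375), (24.802871704101562, 25.773828506469727), 162.406494140625)
time: 10.12
tcp_pos: [399.4, -335.1, 148.7]
orientation: [3.141, -0.004, -0.001]
contact_force: [0.5, 1.1, 0.1]
width: 85.0
finger_force: 0.0
tcp_pos: [401.7, -330.8, 148.4]
[76, 110, 81, 117, 7183] [114.9 167.8] (((446.4656066894531, -189.60777282714844), (54.65316390991211, 84.50238800048828), 74.84881591796875), ((446.0687561035156, -189.77291870117188), 41.97245407104492))
[281, 191, 69, 75, 2100] [312.7 234.7] (((404.88623046875, -327.7789001464844), (45.37913131713867, 52.08051300048828), 79.6846694946289), ((405.04693603515625, -327.1836853027344), 27.81795883178711))
```

View pics/w_t.png

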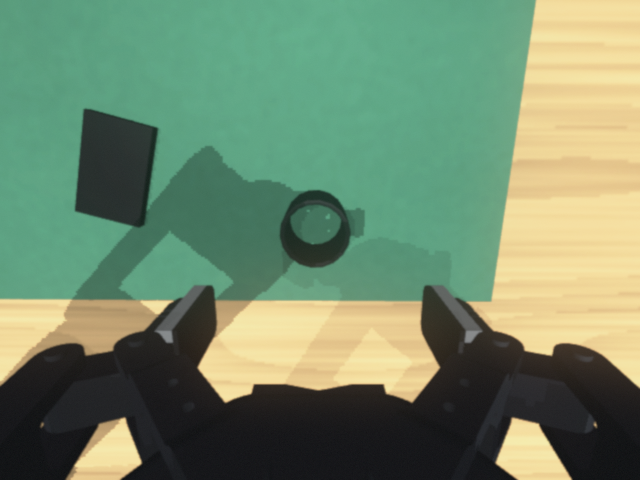

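The black tube's ring is centred near (315,229), with its rim's lower edge at v=266. The panel is at (115,168). I'll refine the tube centre from the rim edges.

Run:
```python
from h import *
im,K,W=grab("wrist");h=cv2.cvtColor(im,cv2.COLOR_RGB2HSV);m=h[...,2]<60;m[280:]=0
b=[x for x in blobs(m,400) if x[0][0]>200][0]
c=np.argwhere(b[2])[:,::-1];p=cast(c,K,W,50)
print("lower edge x",p[:,0].min()+26,"y ext",p[:,1].min(),p[:,1].max())
q=cast(c,K,W,0);print("upper edge (base)",q[:,0].max()-26)
print(togo((404,-331,25)))
```

```text
lower edge x 403.4467597205448 y ext -352.5959359915427 -303.2406543408178
upper edge (base) 399.4723120265412
[  2.42112756   0.27758148 123.74145585]
```

```bash
echo '85,2,-2,40,0 | 85,2,-2,80,0 | 85,2,-2,110,0 | 85,2,-2,123,0 | 85,2,-2,123,0' > mv.in && python3 jog.py mv.in 30
echo '40,0,0,0,0 | 40,0,0,0,0 | 40,0,0,0,0 | 40,0,0,0,0 | 40,0,0,0,0' > mv.in && python3 jog.py mv.in 30
echo '40,0,0,-15,0 | 40,30,-35,-65,0 | 40,75,-70,-110,0 | 40,115,-105,-110,0 | 40,155,-140,-110,0' > mv.in && python3 jog.py mv.in
echo '40,0,-45,0,0 | 40,0,-45,0,0 | 40,0,-45,0,0' > mv.in && python3 jog.py mv.in
python3 - <<'E'
from h import *
im,K,W=grab("wrist","w_t2");print(togo((635.5,-139.5,60)))
E
```

```text
time: 11.1
tcp_pos: [403.1, -329.4, 26.0]
orientation: [-3.141, -0.006, 0.001]
contact_force: [-0.0, 1.1, 0.6]
width: 85.2
finger_force: 0.0
time: 11.72
tcp_pos: [403.5, -330.5, 27.8]
orientation: [3.14, 0.004, 0.004]
contact_force: [-0.3, 0.8, 5.5]
width: 51.5
finger_force: 31.0
time: 12.35
tcp_pos: [559.6, -188.6, 139.2]
orientation: [3.14, 0.004, 0.007]
contact_force: [0.4, -0.4, -1.3]
width: 51.4
finger_force: 31.7
time: 12.72
tcp_pos: [557.3, -144.9, 137.1]
orientation: [3.141, 0.005, 0.001]
contact_force: [0.1, 0.1, -0.3]
width: 51.2
finger_force: 31.7
[78.21257192 -5.71992256 77.02174651]
```

View pics/w_t2.png

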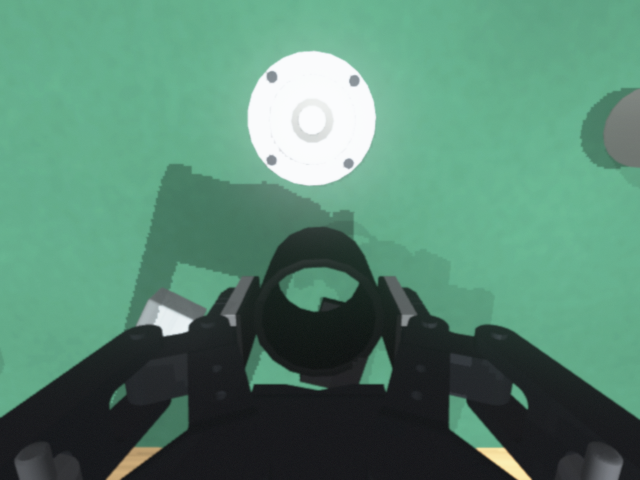

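The tube is held upright, its rim centred near (319,318). The boss top is at (313,120).

Run:
```python
from h import *
im,K,W=grab("wrist");s=env.state()["tcp_pos"];print(s)
print("tube",cast((319,318),K,W,s[2]+22), cast([(319,376),(257,310),(382,310)],K,W,s[2]+22))
g=im[85:155,275:350].astype(int).mean(2);bt=cast((313,120),K,W,39);print("flange boss top",bt,"jig",)
h=cv2.cvtColor(im,cv2.COLOR_RGB2HSV)
for st,ce,m in blobs((h[...,1]<60)&(h[...,2]>120),800): print(st.tolist(),ell(m,K,W,15)[0])
```

```text
[ 557.16678725 -145.59319043  136.79079332]
tube [[ 555.84057956 -145.3969026 ]] [[ 529.52090726 -145.46492403]
 [ 559.21917894 -121.40670661]
 [ 559.32537689 -169.75276893]]
flange boss top [[ 635.69250687 -141.41575922]] jig
[246, 50, 130, 136, 13781] ((636.2212524414062, -139.2312469482422), (93.61930847167969, 93.78631591796875), 167.1718292236328)
[603, 88, 37, 59, 1341] ((638.1124877929688, -367.8729248046875), (25.572711944580078, 36.78578186035156), 79.0705337524414)
[135, 299, 58, 38, 1186] ((475.8326416015625, -12.779818534851074), (28.03095054626465, 47.95414352416992), 162.7703857421875)
```

```bash
echo '40,45,-5,0,0 | 40,79,-5,10,0 | 40,79,-5,40,0 | 40,79,-5,65,0 | 40,79,-5,65,0' > mv.in && python3 jog.py mv.in
echo '40,0,0,5,0 | 40,0,0,9,0 | 40,0,0,12,0 | 40,0,0,12,0' > mv.in && python3 jog.py mv.in
echo '40,0,0,2,0 | 40,0,0,3,0 | 40,0,0,3,0' > mv.in && python3 jog.py mv.in
```

```text
time: 13.45
tcp_pos: [634.6, -140.2, 69.3]
orientation: [-3.141, -0.002, 0.007]
contact_force: [-0.7, -0.5, 0.4]
width: 51.1
finger_force: 31.7
time: 13.95
tcp_pos: [636.2, -139.2, 59.4]
orientation: [3.141, 0.005, 0.0]
contact_force: [-0.1, 0.1, 0.0]
width: 51.3
finger_force: 31.7
time: 14.32
tcp_pos: [636.3, -139.2, 56.9]
orientation: [3.141, 0.005, 0.001]
contact_force: [-1.4, 1.2, 3.5]
width: 51.3
finger_force: 32.0
```

```bash
echo '58,0,0,0,0 | 66,0,0,0,0 | 85,0,0,0,0 | 85,0,0,0,0' > mv.in && python3 jog.py mv.in
echo '85,0,0,-45,0 | 85,-40,0,-90,0 | 85,-90,0,-90,0 | 85,-90,0,-90,0 | 85,-90,0,-90,0' > mv.in && python3 jog.py mv.in
python3 - <<'E'
from h import *
im,K,W=grab("wrist","w_t3")
E
```

```text
time: 14.82
tcp_pos: [636.3, -139.3, 56.2]
orientation: [3.142, 0.004, -0.0]
contact_force: [-0.0, 0.2, 0.2]
width: 85.2
finger_force: 0.0
time: 15.45
tcp_pos: [546.8, -139.7, 146.7]
orientation: [3.141, 0.004, 0.002]
contact_force: [0.2, -0.3, 0.2]
width: 84.6
finger_force: 0.0
```

View pics/w_t3.png

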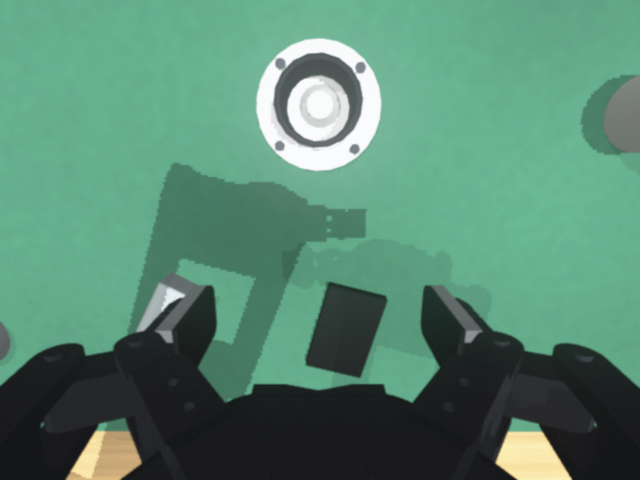

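The tube is down over the boss, its rim centred at (319,97). The panel is fully in view at (346,330). I'll measure both.

Run:
```python
from h import *
im,K,W=grab("wrist");h=cv2.cvtColor(im,cv2.COLOR_RGB2HSV)
for st,ce,m in blobs(h[...,2]<75,400):
    if st[4]<20000: print(st.tolist(),ce.round(1),ell(m,K,W,10)[2],'as tube',ell(m,K,W,79)[0])
print(env.state()["tcp_pos"])
```

```text
[306, 283, 80, 95, 4976] [345.  329.9] ((444.89764404296875, -163.59356689453125), (54.00694274902344, 85.61356353759766), 75.13185119628906) as tube ((486.3608703613281, -157.63140869140625), (46.00373840332031, 76.81947326660156), 76.06242370605469)
[ 547.41374271 -139.653088    146.25060533]
```

```bash
echo '85,-45,10,30,0.13 | 85,-102,24,60,0.26 | 85,-102,24,100,0.26 | 85,-102,24,120,0.26 | 85,-102,24,120,0.26' > mv.in && python3 jog.py mv.in 30
echo '85,0,0,0,0 | 85,0,0,0,0' > mv.in && python3 jog.py mv.in
python3 - <<'E'
from h import *
im,K,W=grab("wrist");h=cv2.cvtColor(im,cv2.COLOR_RGB2HSV);print(togo((444.7,-163.6,5)))
E
```

```text
time: 16.18
tcp_pos: [444.2, -163.7, 24.8]
orientation: [-3.115, 0.403, 0.005]
contact_force: [-0.8, 0.7, 0.8]
width: 84.9
finger_force: 0.0
time: 16.42
tcp_pos: [445.5, -164.1, 27.2]
orientation: [3.115, -0.402, 0.003]
contact_force: [0.2, 0.2, 0.1]
width: 84.6
finger_force: 0.0
[-0.66940428 -0.29020486 22.14863289]
```

```bash
echo '85,-1,0,15,0 | 85,-1,0,22,0 | 85,-1,0,22,0 | 45,-1,0,22,0 | 45,-1,0,22,0' > mv.in && python3 jog.py mv.in 30
echo '45,0,0,0,0 | 45,0,0,0,0 | 45,0,0,0,0' > mv.in && python3 jog.py mv.in 30
echo '45,0,0,-15,0 | 45,0,0,-60,0 | 45,0,-45,-100,-0.1 | 45,0,-105,-125,-0.2 | 45,1,-165,-125,-0.3' > mv.in && python3 jog.py mv.in
python3 - <<'E'
from h import *
print(togo((535,171,130)))
E
```

```text
time: 17.1
tcp_pos: [443.8, -163.7, 4.9]
orientation: [3.115, -0.403, 0.002]
contact_force: [-2.9, 2.3, 13.3]
width: 52.5
finger_force: 29.4
time: 17.48
tcp_pos: [443.7, -163.7, 5.1]
orientation: [3.115, -0.403, 0.002]
contact_force: [-0.9, 0.2, 4.3]
width: 52.1
finger_force: 30.3
time: 18.1
tcp_pos: [488.1, -3.0, 131.9]
orientation: [3.14, 0.07, 0.009]
contact_force: [0.2, -0.8, -0.6]
width: 51.8
finger_force: 31.7
[  54.659043   -171.75233673    2.10869704]
```

```bash
echo '45,18,-55,0,-0.08 | 45,36,-110,0,-0.167 | 45,54,-168,0,-0.167 | 45,54,-168,0,-0.167' > mv.in && python3 jog.py mv.in
echo '45,0,0,0,0 | 45,0,0,0,0' > mv.in && python3 jog.py mv.in
python3 - <<'E'
from h import *
im,K,W=grab("wrist","w_fj");h=cv2.cvtColor(im,cv2.COLOR_RGB2HSV);s=env.state();print(s["tcp_pos"],2*np.arctan2(s["orientation"][1],s["orientation"][0]))
for st,ce,m in blobs((h[...,1]<60)&(h[...,2]>120),800): print(st.tolist(),ce,ell(m,K,W,15)[2])
zt=s["tcp_pos"][2]+5
for st,ce,m in blobs((h[...,2]<75),800): print(st.tolist(),ce,ell(m,K,W,zt)[2])
E
```

```text
time: 18.6
tcp_pos: [533.9, 169.7, 129.3]
orientation: [-3.123, -0.337, -0.002]
contact_force: [-0.8, -0.7, -0.6]
width: 51.9
finger_force: 31.8
time: 18.85
tcp_pos: [532.5, 164.5, 129.3]
orientation: [3.124, 0.326, -0.001]
contact_force: [0.2, -0.4, -0.2]
width: 51.8
finger_force: 31.8
[532.73356867 164.50002768 129.3748205 ] 0.20793604703922355
[249, 24, 119, 161, 17877] [309.00922974 102.72478604] ((616.0593872070312, 189.2574462890625), (105.98348236083984, 78.64224243164062), 12.120722770690918)
[509, 315, 48, 40, 810] [533.07160494 334.65061728] ((479.0202331542969, -32.07316589355469), (46.244747161865234, 15.995307922363281), 65.08507537841797)
[0, 199, 640, 281, 96907] [318.05035756 381.31908944] ((503.47320556640625, 158.265380859375), (144.7943878173828, 327.5030517578125), 11.965855598449707)
```

View pics/w_fj.png

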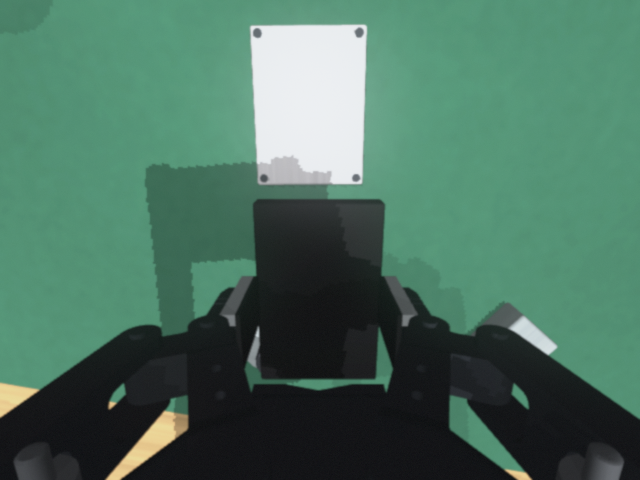

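The flat jig's top is fully visible and measures 106x78.6 mm, which fits. Its centre is (616.1,189.3) and its angle 12.1°. The held panel spans v from about 207 (front top edge) to 378 (rear) and is square with the tool.

Run:
```python
from h import *
im,K,W=grab("wrist");s=env.state();zt=s["tcp_pos"][2]+5
M=R.from_rotvec(s["orientation"]).as_matrix()
print(im[195:215,300].mean(1).round(0))
for p in [(319,200),(319,207),(317,378),(252,290),(386,290)]:
    q=cast(p,K,W,zt)[0];print(p,(M.T@(np.r_[q,zt]-s["tcp_pos"])).round(1))
print(togo((616.1,189.3,20.5)))
```

```text
[97. 97. 96. 88. 67. 55. 53. 52. 52. 55. 53. 53. 52. 51. 52. 49. 50. 50.
 48. 48.]
(319, 200) [42.1  0.  -5. ]
(319, 207) [39.2  0.  -5. ]
(317, 378) [-41.8  -0.9  -5. ]
(252, 290) [  2.8 -29.   -5. ]
(386, 290) [ 2.8 29.1 -5. ]
[ 86.60558004  -7.02280804 108.89511818]
```

```bash
echo '45,45,-4,20,0 | 45,86,-7,40,0 | 45,86,-7,80,0 | 45,86,-7,99,0 | 45,86,-7,99,0' > mv.in && python3 jog.py mv.in
echo '45,0,0,4,0 | 45,0,0,6,0 | 45,0,0,6,0 | 45,0,0,6,0' > mv.in && python3 jog.py mv.in
python3 -c "
from h import *
print(togo((616.1,189.3,20.1)))"
```

```text
time: 19.58
tcp_pos: [614.6, 189.3, 28.6]
orientation: [3.124, 0.327, -0.006]
contact_force: [0.5, 0.0, 0.7]
width: 51.7
finger_force: 31.8
time: 20.08
tcp_pos: [615.9, 190.8, 24.8]
orientation: [-3.124, -0.329, -0.001]
contact_force: [0.3, 0.4, -0.7]
width: 52.0
finger_force: 31.8
[-0.13783205  1.46947021  4.74231623]
```

```bash
echo '45,0,1,2,0 | 45,0,1,4,0 | 45,0,1,5,0 | 45,0,1,5,0' > mv.in && python3 jog.py mv.in
echo '58,0,0,0,0 | 66,0,0,0,0 | 85,0,0,0,0 | 85,0,0,0,0' > mv.in && python3 jog.py mv.in
echo '85,0,0,-40,0 | 85,-45,0,-80,0 | 85,-85,0,-110,0 | 85,-85,0,-110,0 | 85,-85,0,-110,0' > mv.in && python3 jog.py mv.in
python3 - <<'E'
from h import *
im,K,W=grab("wrist","w_p2");h=cv2.cvtColor(im,cv2.COLOR_RGB2HSV)
for st,ce,m in blobs((h[...,2]<75),800): print(st.tolist(),ce,ell(m,K,W,25)[2])
E
```

```text
time: 20.58
tcp_pos: [616.0, 189.6, 20.2]
orientation: [3.124, 0.329, 0.0]
contact_force: [-1.7, -1.3, 4.7]
width: 51.5
finger_force: 33.2
time: 21.08
tcp_pos: [615.9, 189.7, 19.1]
orientation: [3.124, 0.329, -0.0]
contact_force: [0.1, -0.4, -0.2]
width: 84.8
finger_force: 0.0
time: 21.7
tcp_pos: [533.3, 172.1, 129.3]
orientation: [-3.124, -0.329, -0.002]
contact_force: [-0.2, 0.4, 0.5]
width: 84.7
finger_force: 0.0
[0, 286, 640, 194, 72132] [319.27324904 410.92466589] ((397.36273193359375, 142.97137451171875), (191.4193878173828, 586.6575927734375), 12.083671569824219)
```

Run:
```python
from h import *
im,K,W=grab("wrist");h=cv2.cvtColor(im,cv2.COLOR_RGB2HSV)
print(im[100,200:440:20].tolist())
for t in(85,100,130):
  for st,ce,m in blobs((h[...,2]<t)&(h[...,1]<90),800):
    if st[4]<30000: print(t,st.tolist(),ce,ell(m,K,W,25)[2])
for st,ce,m in blobs(nongreen(im),800): print(st.tolist(),ell(m,K,W,15)[2])
```

```text
[[108, 184, 149], [109, 184, 149], [110, 183, 150], [117, 190, 155], [82, 90, 89], [81, 86, 87], [83, 87, 88], [84, 89, 90], [247, 249, 250], [120, 192, 159], [115, 189, 155], [111, 186, 151]]
85 [281, 115, 32, 59, 862] [294.19837587 150.35150812] ((590.6637573242188, 200.82708740234375), (19.415390014648438, 41.49851608276367), 88.7508544921875)
85 [266, 336, 31, 43, 1061] [281.64184731 356.97078228] ((422.7217102050781, 180.29241943359375), (39.652103424072266, 24.680997848510742), 11.044774055480957)
100 [279, 45, 80, 129, 9873] [317.91714778 107.9162362 ] ((615.25732421875, 190.23739624023438), (81.701416015625, 52.077152252197266), 11.979436874389648)
100 [266, 336, 32, 43, 1132] [281.56537102 357.16872792] ((422.7657470703125, 180.04583740234375), (40.67431640625, 24.732341766357422), 4.859833717346191)
130 [278, 45, 82, 130, 10103] [318.15619123 108.13995843] ((614.9388427734375, 190.0548553466797), (82.5060806274414, 52.96377182006836), 11.862190246582031)
130 [265, 335, 33, 45, 1212] [281.5379538  357.34240924] ((422.69256591796875, 180.21746826171875), (41.77547073364258, 26.285497665405273), 9.70226764678955)
[260, 27, 119, 166, 18418] ((614.67138671875, 189.0166473388672), (109.84199523925781, 79.91780853271484), 12.122101783752441)
[0, 285, 640, 195, 78519] ((389.955078125, 141.30520629882812), (199.8780059814453, 609.6044921875), 12.07460880279541)
[248, 301, 72, 79, 4465] ((431.29364013671875, 181.0124969482422), (74.20706176757812, 60.26419448852539), 12.041560173034668)
```

The panel sits at (615,190) at 11.9°, so it is well centred and square. Now the round weight.

```bash
echo '85,-50,-15,-10,0 | 85,-99,-29,-20,0 | 85,-99,-29,-20,0 | 85,-99,-29,-20,0 | 85,-99,-29,-20,0' > mv.in && python3 jog.py mv.in
python3 - <<'E'
from h import *
im,K,W=grab("wrist","w_rw");h=cv2.cvtColor(im,cv2.COLOR_RGB2HSV);print(env.state()["tcp_pos"])
for st,ce,m in blobs(nongreen(im),800): print(st.tolist(),ce.round(1),ell(m,K,W,24)[0])
for st,ce,m in blobs((h[...,2]<110)&(h[...,1]<90),300): print('dark',st.tolist(),ce.round(1),cast(ce,K,W,37),ell(m,K,W,50)[0])
E
```

```text
time: 22.42
tcp_pos: [431.3, 179.9, 148.8]
orientation: [3.124, 0.328, -0.0]
contact_force: [-0.0, 0.4, -0.0]
width: 85.0
finger_force: 0.0
[431.06733221 179.78717288 148.77858524]
[304, 0, 113, 55, 6018] [359.3  26.4] ((575.1627807617188, 181.99989318847656), (37.24507522583008, 94.01119995117188), 12.149914741516113)
[282, 183, 75, 76, 4359] [318.7 220.9] ((433.8014831542969, 180.4920654296875), (58.332340240478516, 60.496158599853516), 102.44096374511719)
[492, 187, 117, 101, 6447] [550.2 235.6] ((460.0096130371094, -4.106261253356934), (67.63204193115234, 85.77703857421875), 53.54645538330078)
[0, 270, 640, 210, 104142] [292.  395.6] ((255.49795532226562, 199.28598022460938), (211.36090087890625, 770.6109008789062), 8.112255096435547)
dark [322, 0, 78, 32, 2457] [359.9  15.4] [[577.88455387 183.5740348 ]] ((573.5615234375, 184.1968536376953), (19.16564178466797, 59.37215042114258), 12.198811531066895)
dark [493, 189, 70, 91, 1011] [523.  227.7] [[464.65833542  28.0795309 ]] ((534.0062255859375, -251.66159057617188), (171.87411499023438, 610.4114379882812), 16.100425720214844)
dark [304, 210, 31, 36, 901] [318.9 227.7] [[432.40423155 180.05366702]] ((435.43389892578125, 180.70266723632812), (22.267196655273438, 26.31612777709961), 100.51177978515625)
dark [0, 285, 640, 195, 73429] [319.1 409. ] [[270.24744856 145.36666712]] ((279.5029296875, 147.87745666503906), (189.6175537109375, 557.632568359375), 11.945752143859863)
```

View pics/w_rw.png

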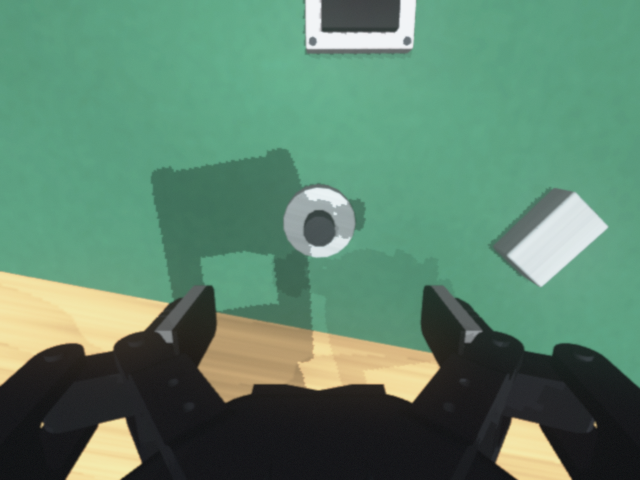

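The round weight's disc is centred at (319,221) with its knob at (319,228), casting to about (433,180). The block is at (550,237). Now I'll grip the knob.

```bash
echo '85,2,0,40,0 | 85,2,0,80,0 | 85,2,0,110,0 | 85,2,0,119,0 | 85,2,0,119,0' > mv.in && python3 jog.py mv.in 70
echo '40,0,0,0,0 | 15,0,0,0,0 | 15,0,0,0,0 | 15,0,0,0,0 | 15,0,0,0,0' > mv.in && python3 jog.py mv.in 70
echo '15,0,0,0,0 | 15,0,0,0,0 | 15,0,0,-10,0 | 15,0,0,-20,0 | 15,0,0,-20,0' > mv.in && python3 jog.py mv.in 70
```

```text
time: 23.1
tcp_pos: [432.4, 180.1, 30.1]
orientation: [3.124, 0.328, -0.001]
contact_force: [0.5, -0.0, 0.5]
width: 85.0
finger_force: 0.0
time: 23.72
tcp_pos: [432.2, 180.1, 31.1]
orientation: [3.124, 0.329, 0.002]
contact_force: [0.0, -2.4, 4.2]
width: 21.5
finger_force: 68.3
time: 24.35
tcp_pos: [432.4, 180.4, 51.0]
orientation: [-3.124, -0.329, -0.003]
contact_force: [0.3, -0.2, -4.6]
width: 21.5
finger_force: 69.1
```

```bash
echo '15,0,10,-30,0 | 15,5,45,-70,0.05 | 15,11,90,-110,0.1 | 15,17,140,-120,0.15 | 15,23,190,-120,0.2' > mv.in && python3 jog.py mv.in
python3 -c "
from h import *
print(togo((545,-140,170)))"
```

```text
time: 24.98
tcp_pos: [494.6, -2.2, 171.3]
orientation: [-3.142, -0.013, -0.004]
contact_force: [1.5, 1.6, -5.6]
width: 21.3
finger_force: 69.9
[ 49.19977097 138.17328051   1.4584551 ]
```

```bash
echo '15,18,50,0,0.01 | 15,35,95,0,0.01 | 15,49,135,0,0.01 | 15,49,138,0,0.01 | 15,49,138,0,0.01' > mv.in && python3 jog.py mv.in
echo '15,0,0,0,0 | 15,0,0,0,0' > mv.in && python3 jog.py mv.in|sed -n 2,3p
python3 - <<'E'
from h import *
im,K,W=grab("wrist","w_rw2");h=cv2.cvtColor(im,cv2.COLOR_RGB2HSV);s=env.state();print(s["tcp_pos"],s["orientation"])
for st,ce,m in blobs((h[...,2]<110)&(h[...,1]<90),300): print('dark',st.tolist(),ce.round(1),ell(m,K,W,79)[:2])
for st,ce,m in blobs((h[...,2]>140)&(h[...,1]<60),800): print('bright',st.tolist(),ce.round(1),ell(m,K,W,15)[0],ell(m,K,W,s["tcp_pos"][2]-7)[0])
E
```

```text
time: 25.6
tcp_pos: [543.4, -138.1, 169.5]
orientation: [-3.14, 0.002, 0.004]
contact_force: [-0.5, 0.2, -6.0]
width: 21.1
finger_force: 70.1
tcp_pos: [544.0, -137.4, 170.4]
orientation: [-3.141, -0.002, 0.0]
[ 544.11635852 -137.52335508  170.46203238] [-3.14159072e+00 -1.61108343e-03 -6.52952976e-05]
dark [283, 58, 77, 81, 1936] [320.7  84. ] (((633.450439453125, -138.46383666992188), (44.898983001708984, 47.22929000854492), 72.98009490966797), ((634.1058349609375, -138.65065002441406), 24.848270416259766))
dark [0, 263, 640, 217, 82013] [317.1 405.5] (((399.2455749511719, -136.72085571289062), (197.43663024902344, 553.9367065429688), 0.0033122196327894926), ((324.446044921875, -137.9058074951172), 278.38128662109375))
bright [264, 42, 116, 124, 5992] [321. 107.] ((636.2269897460938, -139.1943359375), (93.6395492553711, 93.66779327392578), 164.14077758789062) ((622.9498901367188, -138.23228454589844), (47.03047561645508, 47.04466247558594), 164.13829040527344)
bright [292, 77, 58, 60, 2763] [320.6 106.6] ((635.3187255859375, -138.75018310546875), (45.83915328979492, 46.5661735534668), 170.28485107421875) ((622.4937133789062, -138.0092010498047), (23.02271842956543, 23.38787269592285), 170.28433227539062)
bright [258, 224, 122, 65, 4588] [318.9 253.3] ((503.4070129394531, -137.6471710205078), (66.99629211425781, 110.54920196533203), 179.65582275390625) ((556.2409057617188, -137.45521545410156), (33.6490478515625, 55.52317810058594), 179.65582275390625)
bright [145, 269, 73, 67, 2703] [180.1 302.5] ((460.9900207519531, -6.096299171447754), (46.228790283203125, 80.82150268554688), 44.52619171142578) ((534.9370727539062, -71.38377380371094), (23.218406677246094, 40.59262466430664), 44.526145935058594)
```

View pics/w_rw2.png

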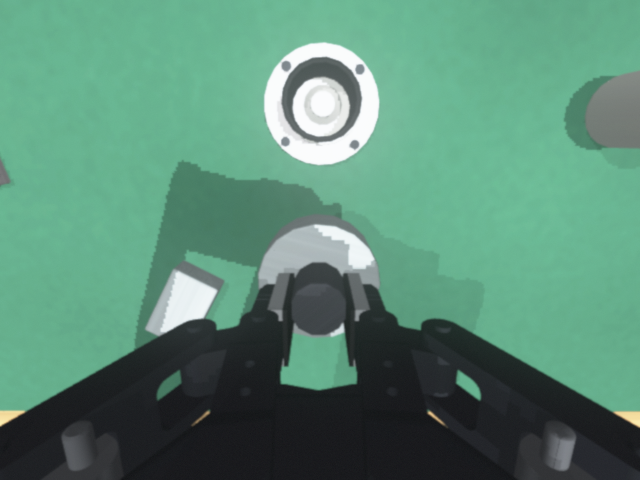

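The tube rim is centred at (322,98), casting to about (634.7,-138.8). The held weight hangs upright, its knob top near (319,308). I'll check its offset, then lower it gently.

Run:
```python
from h import *
im,K,W=grab("wrist");t=env.state()["tcp_pos"]
print(t,cast((319,308),K,W,t[2]+19)-t[:2],cast([(258,276),(380,276)],K,W,t[2]-7)-t[:2],togo((634.8,-138.9,110)))
```

```text
[ 544.20624399 -137.67056292  170.49513747] [[1.3720948  0.06764719]] [[  4.28786134  28.45242757]
 [  4.36098517 -28.34674531]] [90.58174199  1.30330395 60.51157921]
```

```bash
echo '15,40,0,0,0 | 15,75,1,10,0 | 15,90,1,25,0 | 15,90,1,42,0 | 15,90,1,48,0' > mv.in && python3 jog.py mv.in
echo '15,0,0,2,0 | 15,0,0,4,0 | 15,0,0,6,0 | 15,0,0,8,0 | 15,0,0,8,0' > mv.in && python3 jog.py mv.in
```

```text
time: 26.58
tcp_pos: [631.7, -138.9, 120.0]
orientation: [-3.141, 0.0, 0.009]
contact_force: [-0.7, -0.2, -5.7]
width: 21.2
finger_force: 70.1
time: 27.2
tcp_pos: [634.2, -139.4, 114.3]
orientation: [3.142, -0.0, -0.0]
contact_force: [0.0, 0.6, -6.1]
width: 21.6
finger_force: 70.1
```

```bash
echo '15,0,0,1,0 | 15,0,0,2,0 | 15,0,0,2,0 | 15,0,0,2,0' > mv.in && python3 jog.py mv.in|sed -n 2,4p
echo '15,0,0,1,0 | 15,0,0,1,0 | 15,0,0,1,0' > mv.in && python3 jog.py mv.in|sed -n 2,4p
echo '15,0,0,1,0 | 15,0,0,1,0 | 15,0,0,1,0' > mv.in && python3 jog.py mv.in|sed -n 2,4p
```

```text
tcp_pos: [634.3, -139.4, 112.3]
orientation: [3.141, -0.0, 0.0]
contact_force: [-0.3, -0.5, -5.2]
tcp_pos: [634.3, -139.4, 111.3]
orientation: [3.142, -0.0, 0.0]
contact_force: [0.0, -0.1, -5.8]
tcp_pos: [634.3, -139.4, 110.3]
orientation: [3.142, -0.0, -0.0]
contact_force: [0.7, 0.0, -5.2]
```

```bash
echo '15,0,0,0.5,0 | 15,0,0,1,0 | 15,0,0,1,0' > mv.in && python3 jog.py mv.in|sed -n 2,4p
echo '15,0,0,0.5,0 | 15,0,0,0.5,0 | 15,0,0,0.5,0' > mv.in && python3 jog.py mv.in|sed -n 2,4p
```

```text
tcp_pos: [634.5, -139.4, 110.2]
orientation: [3.141, -0.0, 0.002]
contact_force: [-1.5, 1.1, 1.2]
tcp_pos: [634.6, -139.5, 110.2]
orientation: [3.141, -0.0, 0.002]
contact_force: [-2.7, 0.5, 4.5]
```

```bash
echo '30,0,0,0,0 | 40,0,0,0,0 | 60,0,0,0,0 | 70,0,0,0,0 | 70,0,0,0,0' > mv.in && python3 jog.py mv.in|sed -n 2,5p
echo '70,0,0,-30,0 | 70,0,0,-60,0 | 70,-30,0,-60,0 | 85,-80,0,-60,0 | 85,-80,0,-60,0' > mv.in && python3 jog.py mv.in|sed -n 2,4p
python3 - <<'E'
from h import *
im,K,W=grab("wrist","w_rw3");h=cv2.cvtColor(im,cv2.COLOR_RGB2HSV)
for st,ce,m in blobs(nongreen(im),800): print(st.tolist(),ce.round(1),ell(m,K,W,103)[0])
for st,ce,m in blobs((h[...,2]<120)&(h[...,1]<90),200): print('dark',st.tolist(),ce.round(1),cast(ce,K,W,116))
E
```

```text
tcp_pos: [634.3, -139.5, 108.7]
orientation: [3.141, -0.0, -0.0]
contact_force: [0.5, 0.6, 0.4]
width: 69.8
tcp_pos: [550.6, -139.0, 168.6]
orientation: [-3.141, 0.002, 0.005]
contact_force: [-0.0, 0.3, -0.3]
[260, 48, 119, 127, 11870] [319.8 112.2] ((629.5947875976562, -139.75466918945312), (66.22711181640625, 69.9535903930664), 129.0143280029297)
[583, 77, 57, 80, 3685] [614.6 119. ] ((626.5948486328125, -308.952880859375), (33.795127868652344, 46.5129280090332), 109.77171325683594)
[0, 267, 640, 213, 80374] [316.  411.1] ((426.6796569824219, -134.9205780029297), (170.0249481201172, 509.67584228515625), 179.16357421875)
dark [583, 90, 57, 65, 2719] [612.9 127.4] [[ 622.31147807 -298.04211021]]
dark [0, 267, 640, 213, 73228] [317.1 409.1] [[ 438.69947014 -137.73793193]]
```

View pics/w_rw3.png

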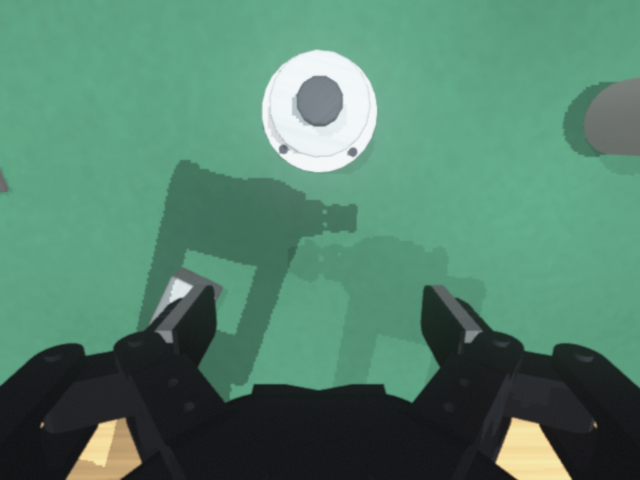

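The weight sits level on the tube, its disc centred at (320,103) with the knob at (320,100). Now the block.

```bash
echo '85,-30,-40,0,0.13 | 85,-60,-85,0,0.28 | 85,-92,-130,10,0.4 | 85,-92,-130,18,0.5 | 85,-92,-130,18,0.5' > mv.in && python3 jog.py mv.in 90|sed -n 2,4p
echo '85,0,0,0,0 | 85,0,0,0,0' > mv.in && python3 jog.py mv.in|sed -n 2,3p
python3 - <<'E'
from h import *
im,K,W=grab("wrist","w_b");h=cv2.cvtColor(im,cv2.COLOR_RGB2HSV);s=env.state();print(s["tcp_pos"],2*np.arctan2(s["orientation"][1],s["orientation"][0]))
for st,ce,m in blobs(nongreen(im),800):
    if st[4]<20000:
        print(st.tolist(),ce.round(1),ell(m,K,W,26)[2])
        for t in(130,150,170,190):
            for a,b,mm in blobs(m&(h[...,2]>t),500): print(t,a.tolist(),b.round(1),ell(mm,K,W,26)[2])
E
```

```text
tcp_pos: [463.4, -8.8, 150.9]
orientation: [-3.045, 0.774, -0.002]
contact_force: [0.4, 0.2, -0.5]
tcp_pos: [463.3, -9.8, 151.1]
orientation: [-3.044, 0.778, -0.002]
[463.01915865  -9.79684174 151.03108333] 5.782666108820759
[0, 92, 102, 161, 9228] [ 37.2 181.9] ((605.6866455078125, 175.20477294921875), (95.6386489868164, 83.87805938720703), 12.3010892868042)
130 [0, 103, 93, 150, 3271] [ 44.6 180.8] ((604.1698608398438, 178.4517822265625), (88.23986053466797, 76.9046630859375), 12.317092895507812)
150 [0, 104, 92, 149, 3127] [ 44.1 180.8] ((604.4583740234375, 178.72254943847656), (86.95310974121094, 76.31629943847656), 12.155264854431152)
170 [0, 104, 92, 149, 2984] [ 44.1 180.4] ((604.678955078125, 178.93234252929688), (86.26532745361328, 76.0074234008789), 12.282245635986328)
190 [0, 105, 92, 147, 2822] [ 44.5 179.6] ((604.81298828125, 178.64862060546875), (85.79237365722656, 74.92840576171875), 11.901966094970703)
[293, 182, 67, 90, 5193] [322.  226.6] ((458.1540222167969, -13.832386016845703), (53.23460006713867, 73.4961929321289), 61.33401870727539)
130 [293, 182, 58, 90, 4698] [321.9 226.4] ((459.5138244628906, -11.039249420166016), (44.797454833984375, 73.93692779541016), 62.50048828125)
150 [294, 186, 57, 86, 3415] [323.3 220.9] ((458.26629638671875, -10.414810180664062), (44.44108963012695, 70.39601135253906), 61.3349609375)
170 [295, 187, 55, 46, 2244] [322.7 207.1] ((472.63800048828125, -18.197654724121094), (42.789493560791016, 36.15730285644531), 61.33517074584961)
190 [295, 187, 55, 46, 2106] [323.4 206.2] ((473.00836181640625, -18.196279525756836), (42.41031265258789, 36.194679260253906), 60.318485260009766)
```

The block's top face measures 44.4x70.4 mm, which fits. It is at (458.3,-10.4), long axis -28.7°, and the tool is already aligned with it.

```bash
echo '85,-4,3,40,0 | 85,-4,3,80,0 | 85,-4,3,115,0 | 85,-4,3,132,0 | 85,-4,3,142,0' > mv.in && python3 jog.py mv.in 90|sed -n 2,5p
echo '70,0,0,0,0 | 35,0,0,0,0 | 35,0,0,0,0 | 35,0,0,0,0 | 35,0,0,0,0' > mv.in && python3 jog.py mv.in 90
echo '35,0,0,0,0 | 35,0,0,-10,0 | 35,0,0,-40,0 | 35,0,0,-80,0 | 35,0,0,-80,0' > mv.in && python3 jog.py mv.in 90
python3 -c "
from h import *
s=env.state();print(2*np.arctan2(s['orientation'][1],s['orientation'][0]),togo((532,172,130)))"
```

```text
tcp_pos: [457.4, -10.4, 8.0]
orientation: [3.043, -0.778, -0.001]
contact_force: [-0.2, -0.1, 0.0]
width: 84.9
time: 32.67
tcp_pos: [458.2, -10.1, 10.1]
orientation: [-3.043, 0.778, -0.004]
contact_force: [-1.2, 0.2, 5.1]
width: 41.9
finger_force: 91.8
time: 33.3
tcp_pos: [459.3, -10.2, 91.2]
orientation: [-3.043, 0.777, -0.011]
contact_force: [0.3, 0.7, -7.4]
width: 41.4
finger_force: 93.5
5.783046238261769 [ -23.33585795 -194.8512029   -38.39323616]
```

```bash
echo '35,-3,-30,-20,-0.1 | 35,-8,-75,-38,-0.25 | 35,-14,-120,-38,-0.41 | 35,-20,-160,-38,-0.56 | 35,-23,-195,-38,-0.709' > mv.in && python3 jog.py mv.in|sed -n 2,3p
echo '35,0,0,0,0 | 35,0,0,0,0 | 35,0,0,0,0' > mv.in && python3 jog.py mv.in|sed -n 2,4p
python3 - <<'E'
from h import *
im,K,W=grab("wrist","w_b2");h=cv2.cvtColor(im,cv2.COLOR_RGB2HSV);s=env.state();t=s["tcp_pos"];M=R.from_rotvec(s["orientation"]).as_matrix()
print(t,2*np.arctan2(s["orientation"][1],s["orientation"][0]))
for st,ce,m in blobs(nongreen(im),800): print(st.tolist(),ce.round(1),ell(m,K,W,15)[2])
for st,ce,m in blobs((h[...,2]<120)&(h[...,1]<90),800): print('dark',st.tolist(),ell(m,K,W,25)[2])
for st,ce,m in blobs((h[...,2]>140)&(h[...,1]<60),800):
    q=ell(m,K,W,t[2]+16)[2];print('bright',st.tolist(),q,(M.T[:2,:2]@(np.array(q[0])-t[:2])).round(1))
print(togo((615,190,35)))
E
```

```text
tcp_pos: [529.5, 173.1, 124.3]
orientation: [3.123, 0.336, -0.007]
tcp_pos: [529.7, 171.0, 125.9]
orientation: [3.124, 0.325, -0.004]
contact_force: [-0.2, 0.0, -7.1]
[530.0338473  171.07488647 126.23339569] 0.20742819066451593
[0, 19, 640, 461, 117475] [314.4 339.9] ((479.64801025390625, 160.0280303955078), (385.55010986328125, 604.2037963867188), 11.918351173400879)
dark [277, 37, 82, 133, 10402] ((614.77783203125, 189.99212646484375), (82.54363250732422, 52.3422737121582), 11.812817573547363)
dark [0, 276, 640, 204, 76421] ((399.746826171875, 143.1875457763672), (197.7987060546875, 580.3805541992188), 11.918352127075195)
bright [259, 20, 120, 164, 7851] ((604.9033203125, 187.01564025878906), (52.930580139160156, 39.151451110839844), 12.097342491149902) [76.5 -0.2]
bright [262, 219, 114, 161, 16480] ((531.2793579101562, 171.4197540283203), (70.35755157470703, 43.544761657714844), 12.467631340026855) [ 1.3 -0.1]
[87.18009994 -1.05345226 91.10137172]
```

The held block's top measures 70.4x43.5 mm, offset (+1.3,0) in the hand. The panel is at (614.8,190) at 11.8°.

```bash
echo '35,45,-1,10,0 | 35,86,-1,30,0 | 35,86,-1,60,0 | 35,86,-1,78,0 | 35,86,-1,84,0' > mv.in && python3 jog.py mv.in|sed -n 2,4p
echo '35,0,0,1,0 | 35,0,0,2,0 | 35,0,0,3,0 | 35,0,0,4,0 | 35,0,0,4,0' > mv.in && python3 jog.py mv.in|sed -n 2,4p
python3 -c "
from h import *
print(togo((614.8,190,35)))"
```

```text
tcp_pos: [613.4, 190.1, 41.5]
orientation: [3.124, 0.326, -0.005]
contact_force: [-0.5, -0.0, -6.1]
tcp_pos: [614.6, 190.9, 38.9]
orientation: [3.124, 0.327, 0.0]
contact_force: [-0.5, -0.7, -6.7]
[-0.01326958  0.87425364  3.90415889]
```

```bash
echo '35,-1,1,1,0 | 35,-1,1,2,0 | 35,-1,1,2.5,0 | 35,-1,1,2.5,0' > mv.in && python3 jog.py mv.in|sed -n 2,4p
echo '35,0,0,0.5,0 | 35,0,0,1,0 | 35,0,0,1,0' > mv.in && python3 jog.py mv.in|sed -n 2,4p
```

```text
tcp_pos: [613.9, 189.6, 36.2]
orientation: [3.124, 0.327, -0.0]
contact_force: [0.1, -0.4, -6.8]
tcp_pos: [613.9, 189.7, 35.3]
orientation: [3.124, 0.327, 0.0]
contact_force: [0.5, -0.8, -6.1]
```

```bash
echo '35,0,0,0.5,0 | 35,0,0,0.5,0 | 35,0,0,0.5,0' > mv.in && python3 jog.py mv.in|sed -n 2,4p
echo '35,0,0,0.5,0 | 35,0,0,0.5,0 | 35,0,0,0.5,0' > mv.in && python3 jog.py mv.in|sed -n 2,4p
```

```text
tcp_pos: [613.9, 189.7, 35.2]
orientation: [3.124, 0.327, 0.0]
contact_force: [-2.5, -1.0, -2.1]
tcp_pos: [613.9, 189.7, 35.2]
orientation: [-3.124, -0.327, -0.001]
contact_force: [-4.6, -1.1, 5.4]
```

Contact made, now release and check.

```bash
echo '48,0,0,0,0 | 56,0,0,0,0 | 70,0,0,0,0 | 85,0,0,0,0 | 85,0,0,0,0' > mv.in && python3 jog.py mv.in|sed -n 2,5p
echo '85,0,0,-30,0 | 85,0,0,-70,0 | 85,-50,0,-110,0 | 85,-90,0,-110,0 | 85,-90,0,-110,0' > mv.in && python3 jog.py mv.in|sed -n 2,5p
echo '85,0,0,0,0 | 85,0,0,0,0' > mv.in && python3 jog.py mv.in|sed -n 1,3p
python3 - <<'E'
from h import *
im,K,W=grab("wrist","w_b3");h=cv2.cvtColor(im,cv2.COLOR_RGB2HSV)
for st,ce,m in blobs((h[...,2]>140)&(h[...,1]<60),500): print('bright',st.tolist(),ell(m,K,W,51)[2],ell(m,K,W,15)[2])
for st,ce,m in blobs((h[...,2]<120)&(h[...,1]<90),500): print('dark',st.tolist(),ell(m,K,W,25)[2])
# round stack from the fixed cameras
for n,p in(("scene",(250,270)),("side",(330,205))):
    im,K,W=grab(n)
    for st,ce,m in blobs(nongreen(im)):
        if m[p[1],p[0]]: print(n,st.tolist())
E
```

```text
tcp_pos: [613.9, 189.7, 34.3]
orientation: [3.124, 0.327, 0.0]
contact_force: [0.1, -0.2, -0.6]
width: 84.9
tcp_pos: [523.1, 170.4, 145.0]
orientation: [3.124, 0.328, -0.002]
contact_force: [0.6, 0.1, -0.0]
width: 84.9
time: 38.72
tcp_pos: [526.9, 171.3, 144.0]
orientation: [3.124, 0.327, 0.001]
bright [264, 25, 112, 153, 6914] ((612.5057373046875, 188.70472717285156), (91.93450164794922, 68.36663818359375), 12.022334098815918) ((615.8026123046875, 189.27056884765625), (105.96219635009766, 78.79824829101562), 12.02232551574707)
bright [284, 41, 70, 117, 7917] ((614.4305419921875, 190.1790313720703), (69.7807846069336, 44.07233428955078), 11.740118980407715) ((618.0211181640625, 190.96981811523438), (80.42818450927734, 50.79703903198242), 11.740131378173828)
dark [281, 41, 77, 123, 852] ((614.9984130859375, 190.00857543945312), (81.88102722167969, 52.44377517700195), 11.934096336364746)
dark [0, 285, 640, 195, 72603] ((379.37188720703125, 139.75955200195312), (203.85597229003906, 621.888671875), 12.018431663513184)
scene [228, 228, 47, 69, 2253]
side [0, 0, 640, 480, 249156]
```

The block measures 69.8x44.1 mm at its expected height, centred within 1 mm on the panel and aligned with it. Handing in.

```bash
python3 -c "
from plant import env
print(env.sign_off())"
```

```text
the job is handed in; nothing more can be done
None
```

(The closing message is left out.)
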